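Log two cells on the cell counter

ROBOT

A 6-joint arm with a two-finger parallel gripper is mounted at the origin on a cart in front of the work surface, level with it; the furniture and walls round the work are solid. World frame = base frame: x ahead of the robot, y to its left, z up, the work surface at z = 0. Lengths are in m, angles in rad, forces in N, time in s.
With the tool pointing down it reaches from about 0.15 to 0.775 m from the base axis. Payload 6.1 kg.
Tool frame: the origin (TCP) lies on the front face of the gripper's body, between the roots of the fingers; the fingertips stand 73 mm ahead of it and the grasp point (between the pads) lies 54 mm ahead of it; z points along the fingers, y is the line along which they close (so a half turn about z gives the same grasp; the last joint's range is limited). The gripper opens to 85 mm and grips with 20 to 120 N. Pads are 22 mm wide; open, the fingers measure 114 mm over their backs; the gripper's body (76 mm by 85 mm) begins 54 mm behind the grasp point. The pads swing forward as they close: fully open they stand 13 mm farther back than shut.
Start: joints at [1.102, 0.126, -0.04, 1.405, 0, 1.571], TCP at [0.237, 0.468, 0.304] pointing down, gripper open.
Joint ranges: [-2.72, 2.72], [-0.95, 1.95], [-1.27, 1.35], [-1.78, 2.02], [-1.46, 1.47], [-3.14, 3.14]. Speed limits (rad/s): [2.39, 2.39, 3.01, 3.14, 3.14, 3.14].

INTERFACE

Orientations are given as a 3x3 rotation matrix whose columns are the frame's x, y, z axes.
In Python, from workcell import telemetry, vision, ticket gives the robot as it stands. The module is installed in compiled form; this text tells all that it offers.
- The arm moves only by the tool play_rows, never from a script. Its argument "series" is one flat list of numbers, 7 for each row, row after row: the shift along the tool's x, y, z normalised to -1 to 1, where 1 is 0.04 m, then the turn, a rotation vector about the tool's x, y, z normalised to -1 to 1, where 1 is 0.08 rad, then the opening, from 0 (shut) to 1 (fully open). A call has 1 to 12 rows; each row shifts and turns the commanded pose from where the row before left it, along the tool's axes as they then stand; what a row does not reach is not made up. A row lasts 1/10 s, in which the tool goes at most 50 mm and 8.59 degrees, less where a joint would pass 70% of its speed; a pose out of reach is approached as far as the arm can. A call with a number of a shift or a turn outside -1 to 1 is refused whole. A call with a gripper value outside its range is refused whole. The fingers move at their own pace and stop on an object; "newtons" is the grip in N (left out, the last holds). Time passes only in rows, so rows that do not move let the fingers close. It gives the time, the measured TCP pose, the force, the opening and the grip force at its end, in the units of the state.
- telemetry.sense(): the state, without advancing time (a new reading comes with each control period).
- vision.capture(name): name is "side" or "top" or "wrist"; returns a dict with "color" (400x640x3 uint8, red, green, blue), "K" (3x3 intrinsics, pixels), "R" (3x3) and "t" (3): a world point X has camera coordinates R X + t. Camera axes: x right, y down, z forward; pixel columns grow to the right and rows downward; lengths in m; the calibration is good to about 2 mm. A picture is of the moment at which its call begins. There is no depth.
- ticket.hand_in(): hands the job in; it is judged then, once.
The state is a dict: "t": time; "qpos": joint angles; "qd": joint speeds; "joint_torque": joint torques, N m; "position": TCP position; "tool_rot": TCP orientation; "contact_force": force on the tool from outside, world axes, zero at the start; "moment": the same for the moment, N m; "finger_gap": finger opening in m; "gripper_force": force on a finger pad.
Only numpy, scipy, OpenCV 4.12 (cv2) and the standard library are available. Lean on these libraries where they do the work, as an engineer would, in place of code of your own. Each camera call takes 0.05 s, during which the arm holds its last target. There are 200 camera calls.

TASK

Two cells have just been seen under the microscope: enter them on the grey cell counter. With the fingertips, gently press the left red key well down and let it spring back up, then do the same with the red key at the right end, and draw the hand back. Do not press any white key, do not press hard, shove or lift the counter, and leave the oil bottle, the dish and the marker beside it where they are.

Things in the scene. Friction and masses are not known exactly. Their poses are not given: they have to be found in the camera images.
- counter: grey cell counter, 90 mm deep (x), 163 wide (y), 45 high at the rear, 0.4 kg, loose. Origin: centre of its underside; x points from the keys (robot's side) to the displays, y left along the key row, z up. Five keys, each 20 mm wide, 22 deep, 8 mm apart; from the left: white, red, white, white, red. Black reset knob on its right end
- key1_top (a point): centre of the top of the first key from the left (white), 26 mm above the table
- key2_top (a point): centre of the top of the second key from the left: the LEFT RED key, 26 mm above the table when up; its top is nearly level (slopes 8 degrees down towards the front)
- key3_top (a point): centre of the top of the third key from the left (white). Casing round the keys: 22 mm high; its front edge lies 18 mm in front of the key centres; from 8 mm behind them it slopes up to the displays
- key4_top (a point): centre of the top of the fourth key from the left (white)
- key5_top (a point): centre of the top of the fifth key from the left, at the right end: the RIGHT RED key, 26 mm above the table when up; shaped like the left one
- counter_key1 (a joint): slide of the first key (white) of the counter, in m: 0 up (at rest), 0.0035 fully down; a spring pushes it back up, 8 N at the bottom stop
- counter_key2 (a joint): slide of the second key, the left red one of the counter, in m: 0 up (at rest), 0.0035 fully down; a spring pushes it back up, 8 N at the bottom stop
- counter_key3 (a joint): slide of the third key (white) of the counter, in m: 0 up (at rest), 0.0035 fully down; a spring pushes it back up, 8 N at the bottom stop
- counter_key4 (a joint): slide of the fourth key (white) of the counter, in m: 0 up (at rest), 0.0035 fully down; a spring pushes it back up, 8 N at the bottom stop
- counter_key5 (a joint): slide of the fifth key, the right red one of the counter, in m: 0 up (at rest), 0.0035 fully down; a spring pushes it back up, 8 N at the bottom stop
- oil_bottle: small brown dropper bottle with black cap, 30 mm across, 91 mm tall, standing loose behind the counter; origin: centre of its underside. Leave alone
- petri_dish: clear round dish, 59 mm across, 14 mm high, loose behind the counter; origin: centre of its underside. Leave alone
- marker: black and blue marker pen, 131 mm long (its y axis), 16 mm high, lying loose in front of the counter along the key row; origin: middle of its underside. Leave alone

How it is judged:
By the outcome, as a careful person would: the job done as asked, in the order asked, and still so for the second after the job is handed in, with the robot touching nothing.
It also fails if it takes over 32 s, if anything falls off the work surface, if the arm or the gripper's body presses on something with over 40 N, if the wrist force passes 120 N, or if a joint passes its speed limit or range.

## Working session

There is one attempt and no reset: what is moved stays moved. The work goes in short steps, Python scripts to look and compute and a tool call to move; the robot and the scene stay as the last step left them, time stands still between calls to the robot, and variables do not carry over. Pictures are saved under pics/ and viewed, at most 10 in all, crops included, and the job is handed in when it is done.

Besides the shell and the picture viewer there is one more tool, called after ">>>" by a JSON object that holds its "api" and its "payload", one argument or row to a line. play_rows: Moves the arm, as the interface text tells. Scaled input: -1 to 1 covers 0.04 m each way for a shift and 0.08 rad each way for a turn. Its arguments: {"type":"object","properties":{"series":{"type":"array"},"newtons":{"type":"number"}},"required":["series"]}

```bash
mkdir -p pics && python3 - <<'E'
from workcell import telemetry, vision
import cv2,numpy as np
s=telemetry.sense();print(s["t"],s["position"],np.round(s["tool_rot"],3).tolist(),s["contact_force"],s["finger_gap"])
for n in("top","side"):
    d=vision.capture(n);cv2.imwrite(f"pics/{n}0.png",d["color"][:,:,::-1]);np.savez(f"{n}0.npz",**d)
    print(n,d["K"].tolist(),np.round(-d["R"].T@d["t"],3),np.round(d["R"],3).tolist())
E
```

```text
0.0 [0.23707382 0.4680984  0.30311132] [[-0.892, 0.452, -0.001], [0.452, 0.892, -0.001], [0.0, -0.002, -1.0]] [0.38100842 0.22388738 0.67018759] 0.08507553255572935
top [[464.9203014221223, 0.0, 323.3986039072998], [0.0, 464.9203014221223, 203.55119956286504], [0.0, 0.0, 1.0]] [ 0.492 -0.34   0.904] [[0.004, -1.0, 0.003], [-0.998, -0.004, -0.062], [0.062, -0.003, -0.998]]
side [[473.90262019262553, 0.0, 321.2915058377965], [0.0, 473.90262019262553, 202.9903669644304], [0.0, 0.0, 1.0]] [ 0.035 -0.292  0.743] [[-0.13, -0.992, 0.005], [-0.785, 0.1, -0.611], [0.606, -0.083, -0.791]]
```

View pics/top0.png

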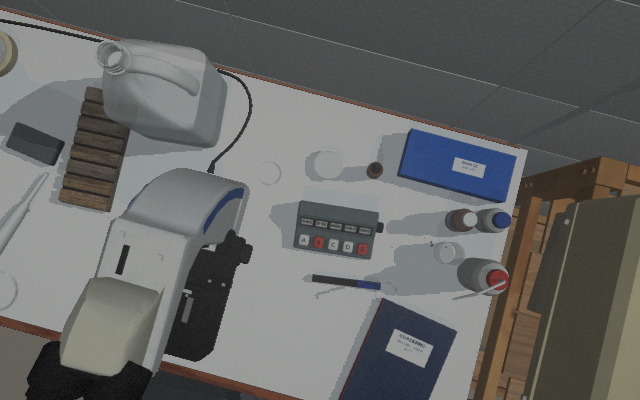

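View pics/side0.png

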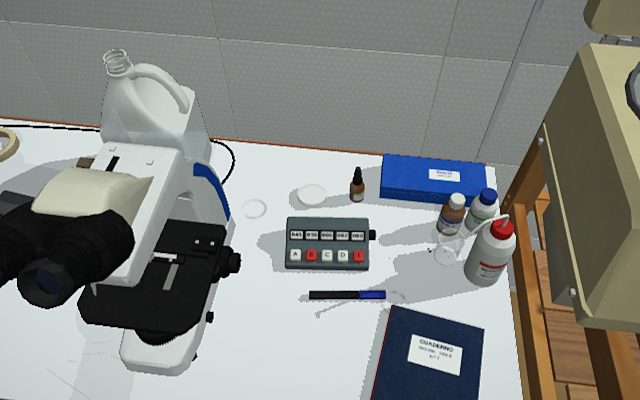

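The top view shows the counter at about (337,230), with red keys near (318,242) and (363,249) and the marker in front at (342,282). A tall microscope stands at about (170,280), between the arm's start and the counter. In the side view the red keys are at (311,255) and (359,256).

```bash
cat > h.py <<'E'
import numpy as np,cv2
def ray(d,p):
    c=-d["R"].T@d["t"]; v=d["R"].T@np.linalg.solve(d["K"],[p[0],p[1],1.]); return c,v
def plane(d,p,z):
    c,v=ray(d,p); return c+v*(z-c[2])/v[2]
def tri(d1,p1,d2,p2):
    c1,v1=ray(d1,p1);c2,v2=ray(d2,p2)
    s=np.linalg.lstsq(np.c_[v1,-v2],c2-c1,rcond=None)[0]
    a,b=c1+s[0]*v1,c2+s[1]*v2; return (a+b)/2,np.linalg.norm(a-b)
def blobs(im,roi,f,mn=40):
    x0,y0,x1,y1=roi; r=im[y0:y1,x0:x1].astype(int)
    n,_,st,ce=cv2.connectedComponentsWithStats(f(r).astype(np.uint8))
    return [(ce[i]+[x0,y0],st[i]) for i in range(1,n) if st[i,4]>=mn]
red=lambda r:(r[...,0]>110)&(r[...,0]>1.7*r[...,1])
E
python3 - <<'E'
from h import *
T=dict(np.load("top0.npz"));S=dict(np.load("side0.npz"))
K={}
for n,d,roi in(("T",T,(290,195,390,262)),("S",S,(280,215,380,275))):
    b=sorted(blobs(d["color"],roi,red),key=lambda q:q[0][0]);K[n]=b
    for c,s in b: print(n,c,s,plane(d,c,.026).round(4))
for a,b in zip(K["T"],K["S"]): print("tri",*tri(T,a[0],S,b[0]))
for nm,a,b in [("eyepiece",(50,385),(42,285)),("head_front",(65,355),(38,200)),("head_right_front",(142,368),(130,235)),("arm top right",(248,185),(222,160)),("stage fr corner",(205,360),(175,330)),("knob",(250,250),(238,262)),("head top rear",(160,295),(160,180)),("jug",(108,57),(117,60)),("capbottle",(375,166),(358,172)),("tripod/redbottle",(496,278),(503,228))]:
    print(nm,*[np.round(q,3) for q in tri(T,a,S,b)])
print("marker",plane(T,(310,278),.012).round(3),plane(T,(380,286),.012).round(3))
E
```

```text
T [318.54929577 241.92957746] [24 42 10 11 71] [ 0.4739 -0.3339  0.026 ]
T [362.39189189 248.91891892] [68 49 10 11 74] [ 0.4611 -0.4164  0.026 ]
S [311.07407407 254.31481481] [ 26  34  11  12 108] [ 0.473 -0.335  0.026]
S [358.50943396 255.33018868] [ 74  35  10  12 106] [ 0.4603 -0.4177  0.026 ]
tri [ 0.47382686 -0.33444196  0.02468747] 0.0011845323198959356
tri [ 0.46096374 -0.41715916  0.02497163] 0.0013745022182722027
eyepiece [ 0.303 -0.022  0.31 ] 0.036
head_front [ 0.355 -0.055  0.376] 0.001
head_right_front [ 0.33  -0.131  0.338] 0.008
arm top right [ 0.565 -0.215  0.187] 0.02
stage fr corner [ 0.294 -0.152  0.173] 0.017
knob [ 0.459 -0.209  0.05 ] 0.001
head top rear [ 0.414 -0.148  0.325] 0.014
jug [ 0.734 -0.045  0.271] 0.006
capbottle [ 0.611 -0.438  0.075] 0.005
tripod/redbottle [ 0.417 -0.63   0.133] 0.005
marker [ 0.405 -0.318  0.012] [ 0.39  -0.451  0.012]
```

>>> {"api": "play_rows", "payload": {
  "series": [0,-0.6,-1,0,0,0,0,0,-0.7,-0.9,0,0,0,0,0,-0.8,-0.9,0,0,0,0,0,-0.8,-0.9,0,0,0,0,0,-0.8,-0.9,0,0,0,0,0,-0.8,-0.9,0,0,0,0,0,-0.4,-0.2,0,0,0,0],
  "newtons": 20
}}

```text
t: 0.8
position: [0.1475, 0.2912, 0.5356]
tool_rot: [[-0.892, 0.452, 0.003], [0.452, 0.892, 0.005], [-0.0, 0.006, -1.0]]
contact_force: [-0.3, 0.4, 0.3]
finger_gap: -0.0003
gripper_force: 0.0
```

```bash
python3 - <<'E'
from workcell import telemetry, vision
import cv2,numpy as np
s=telemetry.sense();print(s["t"],s["position"],s["qpos"],s["contact_force"],s["finger_gap"])
d=vision.capture("wrist");cv2.imwrite("pics/w1.png",d["color"][:,:,::-1])
R=s["tool_rot"];c=-d["R"].T@d["t"];print("cam in tool",R.T@(c-s["position"]),(d["R"]@R).round(3).tolist(),d["K"].tolist())
E
```

```text
0.8 [0.14750508 0.29122873 0.53561546] [ 1.10198541e+00 -1.29213021e-01  2.37465806e-01  1.93192793e+00
 -2.48246553e-05  1.57075970e+00] [-0.34997848  0.38662066  0.309446  ] -0.0002644326609839232
cam in tool [ 0.07142762 -0.00072784 -0.06972308] [[0.0, 1.0, 0.0], [-0.959, 0.0, -0.284], [-0.284, 0.0, 0.959]] [[339.5920795019396, 0.0, 323.2965303466134], [0.0, 339.5920795019396, 204.16568588955496], [0.0, 0.0, 1.0]]
```

View pics/w1.png

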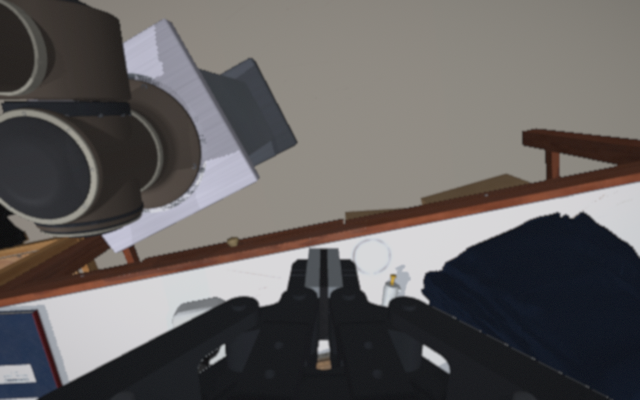

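The wrist view shows the closed fingertips at about (325,250), with only the grey pads at the very tip. They measure about 15 mm across the closing direction. There is free space under the hand at this height.

>>> {"api": "play_rows", "payload": {
  "series": [-0.65,-0.03,0,0,0,1,0,-0.65,-0.03,0,0,0,1,0,-0.65,-0.03,0,0,0,1,0,-0.65,-0.03,0,0,0,1,0,-0.65,-0.03,0,0,0,1,0,-0.65,-0.03,0,0,0,1,0,-0.65,-0.03,0,0,0,1,0,-0.65,-0.03,0,0,0,1,0]
}}

```text
t: 1.65
position: [0.2936, 0.147, 0.53]
tool_rot: [[-0.443, 0.897, -0.003], [0.897, 0.443, -0.001], [-0.0, -0.003, -1.0]]
contact_force: [0.9, 0.3, 0.2]
finger_gap: 0.0
gripper_force: 0.0
```

>>> {"api": "play_rows", "payload": {
  "series": [-0.65,-0.03,0,0,0,1,0,-0.65,-0.03,0,0,0,1,0,-0.65,-0.03,0,0,0,1,0,-0.65,-0.03,0,0,0,1,0,-0.65,-0.03,0,0,0,1,0,-0.65,-0.03,0,0,0,1,0,-0.65,-0.03,0,0,0,1,0,-0.65,-0.03,0,0,0,0.7,0]
}}

```text
t: 2.45
position: [0.3208, -0.0568, 0.53]
tool_rot: [[0.156, 0.988, -0.003], [0.988, -0.156, 0.0], [0.0, -0.003, -1.0]]
contact_force: [0.7, -0.8, -0.1]
finger_gap: 0.0001
gripper_force: 0.0
```

>>> {"api": "play_rows", "payload": {
  "series": [-0.78,0.6,0,0,0,0,0,-0.78,0.6,0,0,0,0,0,-0.78,0.6,0,0,0,0,0,-0.78,0.6,0,0,0,0,0,-0.78,0.6,0,0,0,0,0,-0.78,0.6,0,0,0,0,0,-0.78,0.6,0,0,0,0,0,-0.78,0.6,0,0,0,0,0,0,0,1,0,0,0,0,0,0,1,0,0,0,0,0,0,1,0,0,0,0]
}}

```text
t: 3.55
position: [0.4726, -0.333, 0.4064]
tool_rot: [[0.154, 0.988, -0.002], [0.988, -0.154, 0.001], [0.001, -0.002, -1.0]]
contact_force: [0.4, -0.2, 0.2]
finger_gap: 0.0002
gripper_force: 0.0
```

>>> {"api": "play_rows", "payload": {
  "series": [0,0,1,0,0,0,0,0,0,1,0,0,0,0,0,0,1,0,0,0,0,0,0,1,0,0,0,0,0,0,0.5,0,0,0,0,0,0,0,0,0,0,0,0,0,0,0,0,0,0]
}}

```text
t: 4.25
position: [0.471, -0.3315, 0.2303]
tool_rot: [[0.153, 0.988, -0.001], [0.988, -0.153, 0.001], [0.001, -0.001, -1.0]]
contact_force: [0.4, -0.6, 0.7]
finger_gap: -0.0002
gripper_force: 0.0
```

```bash
python3 - <<'E'
from workcell import telemetry, vision
import cv2
from h import *
s=telemetry.sense();print(s["t"],s["position"],s["contact_force"],s["qpos"])
w=vision.capture("wrist");sd=vision.capture("side");np.savez("w2.npz",**w)
tip=s["position"]+s["tool_rot"]@[0,0,.073]
p=lambda d,X:(lambda q:(q[:2]/q[2]).round(1))(d["K"]@(d["R"]@X+d["t"]))
print("tip",tip,"side px",p(sd,tip),"wrist px",p(w,tip))
im=w["color"]
for c,st in blobs(im,(0,0,640,400),red,100): print(c,st,plane(w,c,.026).round(4))
cv2.imwrite("pics/ws2.png",np.hstack([w["color"][:,160:480],sd["color"][:,160:480]])[:,:,::-1])
E
```

```text
4.25 [ 0.47102074 -0.33145092  0.23029298] [ 0.41935778 -0.55218259  0.72632377] [-6.13204790e-01  2.31661701e-01 -7.28797638e-02  1.26757817e+00
  2.32049354e-05  1.11155817e+00]
tip [ 0.47094272 -0.33139394  0.15729304] side px [307.9 210.9] wrist px [322.6 264.2]
[330.44978166 197.75982533] [320 188  21  18 229] [ 0.4765 -0.3364  0.026 ]
```

View pics/ws2.png

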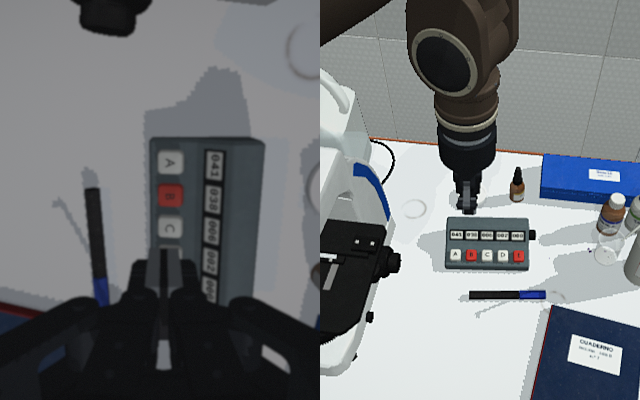

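The left half (wrist) shows the red key B at about (330,196), in line with and slightly ahead of the tips along the key row. The right half (side) shows the hand above the counter and clear of the microscope and bottle.

>>> {"api": "play_rows", "payload": {
  "series": [-0.08,0.04,0.5,0,0,0,0,0,0,0.5,0,0,0,0,0,0,0.5,0,0,0,0,0,0,0.5,0,0,0,0,0,0,0.5,0,0,0,0,0,0,0.25,0,0,0,0,0,0,0,0,0,0,0,0,0,0,0,0,0,0]
}}

```text
t: 5.15
position: [0.4729, -0.3354, 0.1225]
tool_rot: [[0.153, 0.988, 0.002], [0.988, -0.153, -0.001], [-0.001, 0.002, -1.0]]
contact_force: [0.0, -0.6, 0.2]
finger_gap: -0.0
gripper_force: 0.0
```

```bash
python3 - <<'E'
from workcell import telemetry, vision
import cv2
from h import *
s=telemetry.sense();print(s["t"],s["position"],s["contact_force"])
w=vision.capture("wrist");sd=vision.capture("side")
R=s["tool_rot"];tip=s["position"]+R@[0,0,.073]
p=lambda d,X:(lambda q:(q[:2]/q[2]).round(1))(d["K"]@(d["R"]@X+d["t"]))
print("tip",tip,"side px",p(sd,tip),"wrist px",p(w,tip))
rd=lambda r:(r[...,0]>60)&(r[...,0]>1.6*r[...,1])
for n,d in(("w",w),("s",sd)):
  for c,st in blobs(d["color"],(280,100,400,300),rd,60): print(n,c,st,plane(d,c,.026).round(4))
a=cv2.resize(w["color"][120:280,240:400],(400,400),interpolation=2);b=cv2.resize(sd["color"][180:280,270:370],(400,400),interpolation=2)
cv2.imwrite("pics/ws3.png",np.hstack([a,b])[:,:,::-1])
E
```

```text
5.15 [ 0.47288128 -0.33542862  0.12251674] [ 0.0416295  -0.60783216  0.19863424]
tip [ 0.47301934 -0.33552703  0.04951694] side px [311.2 247.1] wrist px [322.5 264.2]
w [329.34191829 235.78596803] [  29  121   40   37 1126] [ 0.4773 -0.3315  0.026 ]
s [360.69230769 151.93846154] [59 49 45  7 65] [ 0.7074 -0.4668  0.026 ]
s [358.03100775 255.87596899] [ 73 150  11  13 129] [ 0.4593 -0.4166  0.026 ]
s [310.94059406 256.17821782] [ 26 152  11  10 101] [ 0.4692 -0.3343  0.026 ]
```

View pics/ws3.png

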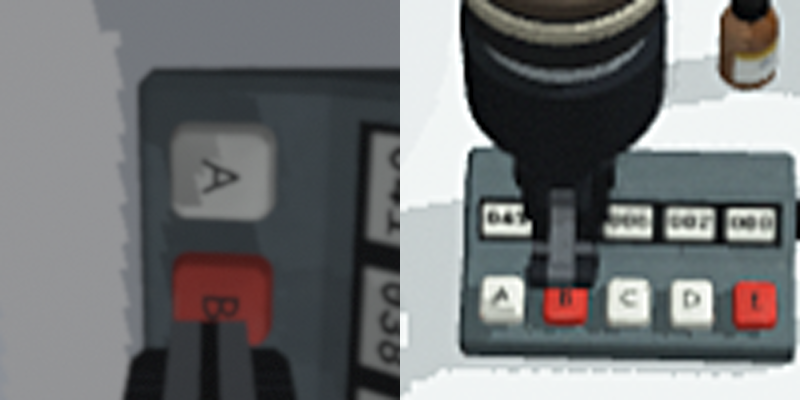

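The wrist half shows key A above, and key B centred at about column 329 and partly under the pads, which sit on column 323. So the tips are about 2–3 mm in front of the key centre and in line along the row. The side half shows the tips over B only.

>>> {"api": "play_rows", "payload": {
  "series": [0,-0.02,0.2,0,0,0,0,0,0,0.2,0,0,0,0,0,0,0.1,0,0,0,0,0,0,0,0,0,0,0]
}}

```text
t: 5.65
position: [0.471, -0.3346, 0.1002]
tool_rot: [[0.153, 0.988, -0.001], [0.988, -0.153, 0.001], [0.0, -0.001, -1.0]]
contact_force: [0.4, 0.1, -0.4]
finger_gap: -0.0002
gripper_force: 0.0
```

>>> {"api": "play_rows", "payload": {
  "series": [0,0,0.04,0,0,0,0,0,0,0.03,0,0,0,0,0,0,0,0,0,0,0]
}}

```text
t: 5.95
position: [0.4713, -0.3349, 0.0986]
tool_rot: [[0.153, 0.988, 0.0], [0.988, -0.153, -0.0], [-0.0, 0.0, -1.0]]
contact_force: [-1.8, 0.7, 2.6]
finger_gap: 0.0
gripper_force: 1.2
```

>>> {"api": "play_rows", "payload": {
  "series": [0,0,0.03,0,0,0,0,0,0,0,0,0,0,0]
}}

```text
t: 6.15
position: [0.4712, -0.3349, 0.0974]
tool_rot: [[0.153, 0.988, 0.0], [0.988, -0.153, -0.0], [-0.0, 0.0, -1.0]]
contact_force: [-3.6, 1.8, 3.7]
finger_gap: -0.0
gripper_force: 2.3
```

>>> {"api": "play_rows", "payload": {
  "series": [0,0,0.02,0,0,0,0,0,0,0,0,0,0,0]
}}

```text
t: 6.35
position: [0.4713, -0.3349, 0.0967]
tool_rot: [[0.154, 0.988, 0.0], [0.988, -0.154, -0.001], [-0.0, 0.0, -1.0]]
contact_force: [-3.8, 1.2, 5.0]
finger_gap: -0.0002
gripper_force: 3.2
```

```bash
python3 - <<'E'
from workcell import telemetry, vision
import cv2
from h import *
s=telemetry.sense();print(s["t"],s["position"],s["contact_force"],s["moment"])
w=vision.capture("wrist");sd=vision.capture("side")
a=cv2.resize(w["color"][150:310,240:400],(400,400),interpolation=2);b=cv2.resize(sd["color"][215:275,280:340],(400,400),interpolation=2)
a=cv2.convertScaleAbs(a,alpha=1.8)
cv2.imwrite("pics/ws4.png",np.hstack([a,b])[:,:,::-1])
E
```

```text
6.35 [ 0.47126644 -0.33488129  0.09670088] [-3.82545024  1.20075117  5.00910309] [0.31907711 0.84343794 0.0356241 ]
```

View pics/ws4.png

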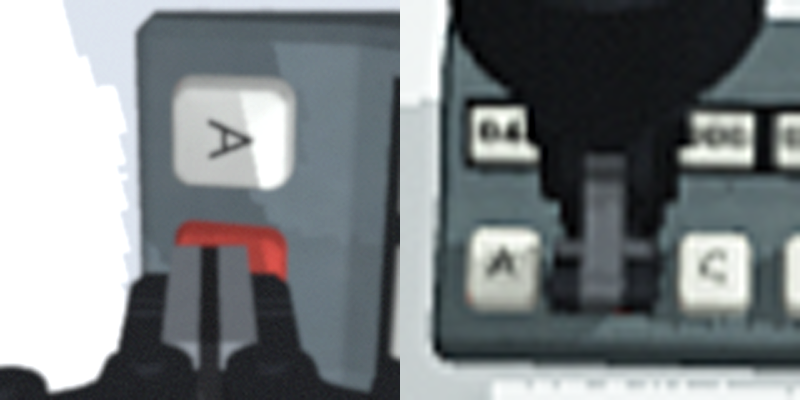

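The wrist half shows the pads on key B with the dark finger backs reaching just past its rear edge, at crop column ~290. The side half shows A and C clear on both sides. The backward push of about 4 N means the finger's rear edge is riding on the casing slope, so I'll shift the tips towards the front.

>>> {"api": "play_rows", "payload": {
  "series": [0,-0.03,0,0,0,0,0,0,-0.03,0,0,0,0,0,0,0,0,0,0,0,0]
}}

```text
t: 6.75
position: [0.4703, -0.3349, 0.0973]
tool_rot: [[0.153, 0.988, 0.003], [0.988, -0.153, -0.001], [-0.001, 0.004, -1.0]]
contact_force: [2.1, 0.2, 4.0]
finger_gap: -0.0001
gripper_force: 2.0
```

>>> {"api": "play_rows", "payload": {
  "series": [0,-0.03,0,0,0,0,0,0,0,0,0,0,0,0]
}}

```text
t: 6.95
position: [0.4684, -0.3347, 0.0969]
tool_rot: [[0.153, 0.988, 0.002], [0.988, -0.153, -0.001], [-0.001, 0.002, -1.0]]
contact_force: [2.0, -0.1, 5.0]
finger_gap: 0.0001
gripper_force: 2.1
```

>>> {"api": "play_rows", "payload": {
  "series": [0,0,0.02,0,0,0,0,0,0,0,0,0,0,0]
}}

```text
t: 7.15
position: [0.4684, -0.3347, 0.0961]
tool_rot: [[0.153, 0.988, 0.002], [0.988, -0.153, -0.001], [-0.001, 0.002, -1.0]]
contact_force: [1.7, 0.2, 4.8]
finger_gap: -0.0002
gripper_force: 3.0
```

>>> {"api": "play_rows", "payload": {
  "series": [0,0,0.02,0,0,0,0,0,0,0,0,0,0,0]
}}

```text
t: 7.35
position: [0.4685, -0.3348, 0.0955]
tool_rot: [[0.153, 0.988, 0.002], [0.988, -0.153, -0.001], [-0.001, 0.002, -1.0]]
contact_force: [1.4, 0.4, 7.4]
finger_gap: 0.0002
gripper_force: 3.6
```

>>> {"api": "play_rows", "payload": {
  "series": [0,0,0.015,0,0,0,0,0,0,0,0,0,0,0]
}}

```text
t: 7.55
position: [0.4685, -0.3347, 0.0952]
tool_rot: [[0.153, 0.988, 0.002], [0.988, -0.153, -0.001], [-0.001, 0.002, -1.0]]
contact_force: [-0.1, 0.8, 9.5]
finger_gap: -0.0002
gripper_force: 4.5
```

>>> {"api": "play_rows", "payload": {
  "series": [0,0,0.01,0,0,0,0,0,0,0,0,0,0,0]
}}

```text
t: 7.75
position: [0.4685, -0.3347, 0.0952]
tool_rot: [[0.153, 0.988, 0.002], [0.988, -0.153, -0.002], [-0.001, 0.002, -1.0]]
contact_force: [0.9, 1.6, 12.2]
finger_gap: 0.0001
gripper_force: 5.7
```

```bash
python3 - <<'E'
from workcell import telemetry, vision
import cv2
from h import *
s=telemetry.sense();print(s["t"],s["position"],s["contact_force"],s["moment"])
w=vision.capture("wrist");sd=vision.capture("side")
a=cv2.resize(w["color"][150:310,240:400],(400,400),interpolation=2);b=cv2.resize(sd["color"][215:275,280:340],(400,400),interpolation=2)
a=cv2.convertScaleAbs(a,alpha=1.8)
cv2.imwrite("pics/ws5.png",np.hstack([a,b])[:,:,::-1])
E
```

```text
7.75 [ 0.46851028 -0.33472201  0.09517508] [ 0.92827889  1.56852325 12.18896252] [ 0.26311442 -0.15801895 -0.03912929]
```

View pics/ws5.png

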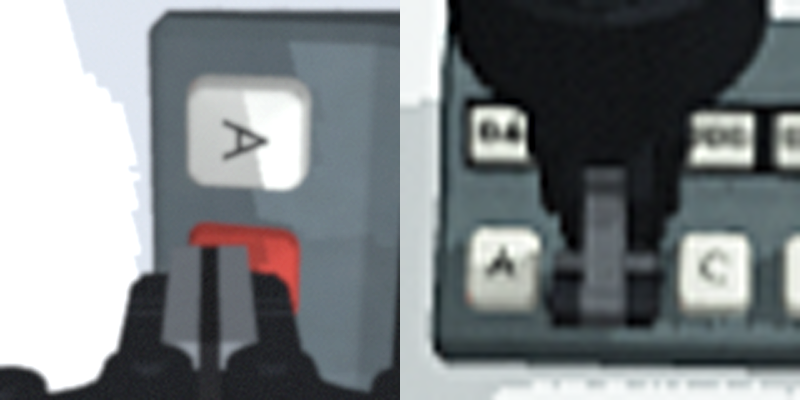

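Both halves show the tips only on B, with A and C raised and the counter unmoved. The force now rises without any travel, so the key is on its stop. I'll lift and move along the row.

>>> {"api": "play_rows", "payload": {
  "series": [0,0,-0.1,0,0,0,0,0,0,-0.2,0,0,0,0,0,0,-0.4,0,0,0,0,-0.5,0,0,0,0,0,0,-0.8,0,0,0,0,0,0,-0.8,0,0,0,0,0,0,0,0,0,0,0,0,0,0,0,0,0,0,0,0]
}}

```text
t: 8.65
position: [0.4541, -0.4174, 0.121]
tool_rot: [[0.155, 0.988, -0.001], [0.988, -0.155, 0.001], [0.001, -0.002, -1.0]]
contact_force: [0.2, 0.5, 0.6]
finger_gap: 0.0
gripper_force: 0.0
```

```bash
python3 - <<'E'
from workcell import telemetry, vision
import cv2
from h import *
s=telemetry.sense();print(s["t"],s["position"],s["contact_force"],s["tool_rot"].round(4).tolist())
w=vision.capture("wrist");sd=vision.capture("side")
rd=lambda r:(r[...,0]>60)&(r[...,0]>1.6*r[...,1])
for n,d in(("w",w),("s",sd)):
  for c,st in blobs(d["color"],(280,100,400,300),rd,60): print(n,c,st,plane(d,c,.026).round(4))
a=cv2.resize(w["color"][80:280,240:400],(320,400),interpolation=2);b=cv2.resize(sd["color"][205:275,280:380],(571,400),interpolation=2)[:,90:]
a=cv2.convertScaleAbs(a,alpha=1.8)
cv2.imwrite("pics/ws6.png",np.hstack([a,b])[:,:,::-1])
E
```

```text
8.65 [ 0.454122   -0.41735729  0.12098376] [0.19714604 0.45873382 0.56366205] [[0.1549, 0.9879, -0.0013], [0.9879, -0.1549, 0.0014], [0.0011, -0.0015, -1.0]]
w [341.94453507 238.95350734] [  41  122   40   39 1226] [ 0.4645 -0.4153  0.026 ]
s [307.52631579 146.82894737] [ 0 44 56  7 76] [ 0.736  -0.3583  0.026 ]
s [310.8984375 254.8359375] [ 26 149  11  13 128] [ 0.4719 -0.3345  0.026 ]
s [357.27142857 258.3       ] [ 73 151  11  12  70] [ 0.4546 -0.4144  0.026 ]
```

View pics/ws6.png

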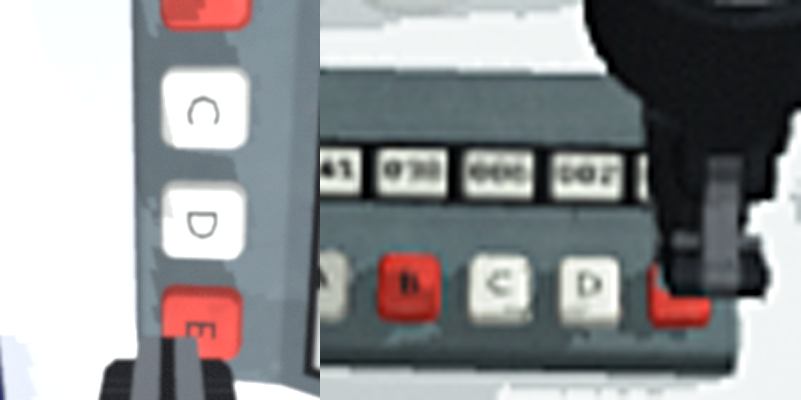

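The wrist half shows E centred at about column 342, with the pads on column 323. In the side half the tips look a few pixels right of E, so I'll check that by projecting the tip point.

```bash
python3 - <<'E'
from workcell import telemetry, vision
from h import *
s=telemetry.sense();w=vision.capture("wrist");sd=vision.capture("side")
p=lambda d,X:(lambda q:(q[:2]/q[2]).round(1))(d["K"]@(d["R"]@X+d["t"]))
R=s["tool_rot"];P=s["position"];print(P)
for dz in(.06,.073): print("tip side px",p(sd,P+R@[0,0,dz]))
im=w["color"].astype(int)
# wrist: key edges along the row through each key's columns
col=im[90:260,326:358]; 
ex=np.array([.988,-.155,0]);ey=np.array([.155,.988,0])
white=lambda r:r.min(-1)>120
for f,nm in((white,"white"),(lambda r:(r[...,0]>60)&(r[...,0]>1.6*r[...,1]),"red")):
  for c,st in blobs(im,(315,60,370,262),f,200):
    top=plane(w,(c[0],st[1]+60),.026);bot=plane(w,(c[0],st[1]+st[3]+60),.026)
    print(nm,c.round(1),"row-offset from tip mm: left edge",((top-P)@ey*1e3).round(1),"right edge",((bot-P)@ey*1e3).round(1),"ahead",((plane(w,c,.026)-P)@ex*1e3).round(1))
for k in ((.473,-.335,.026),(.4603,-.4177,.026)): print(p(sd,np.array(k)))
E
```

```text
[ 0.45460247 -0.41642522  0.12128462]
tip side px [359.7 247.4]
tip side px [359.2 251.5]
white [341.7 136.2] row-offset from tip mm: left edge 64.8 right edge 46.9 ahead 9.0
white [340.8 192.9] row-offset from tip mm: left edge 37.0 right edge 18.8 ahead 9.0
red [342.2  78. ] row-offset from tip mm: left edge 90.1 right edge 73.8 ahead 8.8
red [341.3 239.8] row-offset from tip mm: left edge 11.8 right edge -9.7 ahead 9.7
[311.1 254.3]
[358.5 255.3]
```

```bash
python3 - <<'E'
from workcell import telemetry, vision
from h import *
import cv2
s=telemetry.sense();print(s["t"],s["position"],s["qpos"].round(3) if hasattr(s["qpos"],"round") else s["qpos"])
sd=vision.capture("side");tp=vision.capture("top")
g=sd["color"].max(-1)
for r in (236,240,244,248,251,254,257): print(r,g[r,340:392].tolist())
p=lambda d,X:(lambda q:(q[:2]/q[2]).round(1))(d["K"]@(d["R"]@X+d["t"]))
R=s["tool_rot"];P=s["position"]
for v in ([11,-14.5,73],[-11,-14.5,73],[11,14.5,73],[-11,14.5,73],[0,-14.5,50]): print(v,p(sd,P+R@(np.array(v)/1e3)))
a=cv2.resize(sd["color"][200:280,300:400],(500,400),interpolation=0)
cv2.imwrite("pics/s7.png",a[:,:,::-1])
E
```

```text
8.85 [ 0.45501172 -0.41630472  0.12169141] [-0.741  0.353 -0.154  1.064  0.     0.983]
236 [170, 121, 114, 129, 205, 102, 154, 221, 139, 14, 22, 101, 182, 0, 19, 21, 20, 22, 13, 21, 24, 24, 33, 73, 84, 84, 82, 80, 74, 22, 27, 29, 30, 18, 2, 83, 240, 254, 245, 230, 231, 201, 205, 206, 207, 207, 207, 207, 207, 207, 207, 207]
240 [47, 49, 50, 51, 55, 56, 59, 54, 26, 10, 9, 32, 76, 87, 38, 16, 19, 23, 23, 27, 22, 19, 43, 104, 97, 104, 104, 108, 98, 0, 91, 240, 227, 221, 218, 239, 254, 247, 232, 204, 205, 207, 207, 208, 207, 206, 207, 207, 207, 208, 208, 207]
244 [112, 110, 108, 111, 109, 108, 110, 111, 110, 114, 113, 116, 116, 106, 71, 7, 17, 21, 18, 23, 24, 20, 49, 120, 112, 110, 110, 111, 95, 61, 213, 255, 255, 247, 245, 245, 244, 246, 244, 236, 246, 199, 202, 205, 204, 208, 205, 205, 205, 204, 202, 201]
248 [112, 113, 114, 112, 110, 110, 113, 114, 113, 116, 117, 114, 120, 115, 33, 15, 13, 26, 29, 28, 26, 26, 53, 118, 112, 110, 110, 114, 103, 31, 40, 30, 83, 226, 255, 246, 245, 245, 244, 244, 245, 245, 244, 245, 245, 245, 245, 245, 245, 244, 244, 245]
251 [245, 246, 247, 247, 245, 246,
[... 159 characters left out ...]
 244, 245, 244, 245, 245, 244, 245, 245, 244, 245]
254 [222, 153, 248, 208, 121, 233, 245, 251, 110, 76, 84, 86, 80, 100, 151, 113, 33, 17, 31, 31, 29, 35, 57, 76, 74, 76, 76, 78, 76, 24, 28, 29, 20, 61, 202, 255, 246, 244, 244, 244, 244, 244, 244, 245, 244, 245, 244, 245, 244, 245, 245, 244]
257 [216, 217, 224, 238, 238, 238, 243, 252, 91, 78, 85, 88, 85, 109, 197, 220, 216, 194, 171, 175, 194, 213, 218, 197, 86, 102, 102, 99, 133, 220, 242, 237, 230, 235, 251, 246, 245, 244, 245, 244, 245, 245, 244, 244, 245, 244, 245, 245, 243, 230, 247, 245]
[11, -14.5, 73] [352.9 258.3]
[-11, -14.5, 73] [365.8 258.5]
[11, 14.5, 73] [352.6 243.9]
[-11, 14.5, 73] [365.3 244.1]
[0, -14.5, 50] [360.3 251.2]
```

View pics/s7.png

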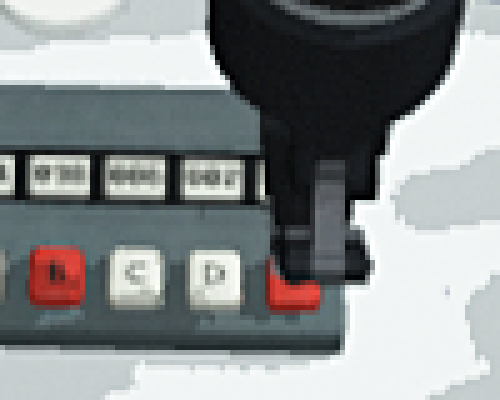

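The side picture shows the finger end at about columns 355–372 and key E at 353–364. That may be parallax from 22 mm above, so I'll go close above the key and compare there before touching.

>>> {"api": "play_rows", "payload": {
  "series": [0,0.03,0.2,0,0,0,0,0,0,0.22,0,0,0,0,0,0,0,0,0,0,0,0,0,0,0,0,0,0]
}}

```text
t: 9.35
position: [0.456, -0.4172, 0.1044]
tool_rot: [[0.153, 0.988, -0.0], [0.988, -0.153, 0.0], [0.0, -0.0, -1.0]]
contact_force: [-0.6, -0.3, -0.7]
finger_gap: -0.0
gripper_force: 0.0
```

```bash
python3 - <<'E'
from workcell import telemetry, vision
from h import *
import cv2
s=telemetry.sense();print(s["t"],s["position"],s["contact_force"])
sd=vision.capture("side");w=vision.capture("wrist");tp=vision.capture("top")
p=lambda d,X:(lambda q:(q[:2]/q[2]).round(1))(d["K"]@(d["R"]@X+d["t"]))
R=s["tool_rot"];P=s["position"];tip=P+R@[0,0,.073]
print("tip px side,top,wrist",p(sd,tip),p(tp,tip),p(w,tip))
a=cv2.resize(sd["color"][220:280,320:380],(400,400),interpolation=2)
b=cv2.convertScaleAbs(cv2.resize(w["color"][130:290,240:400],(400,400),interpolation=2),alpha=1.8)
cv2.imwrite("pics/s8.png",np.hstack([b,a])[:,:,::-1])
E
```

```text
9.35 [ 0.45600145 -0.41720675  0.10442037] [-0.64392102 -0.28547842 -0.67577741]
tip px side,top,wrist [358.9 255.8] [363.1 251.8] [322.  263.3]
```

View pics/s8.png

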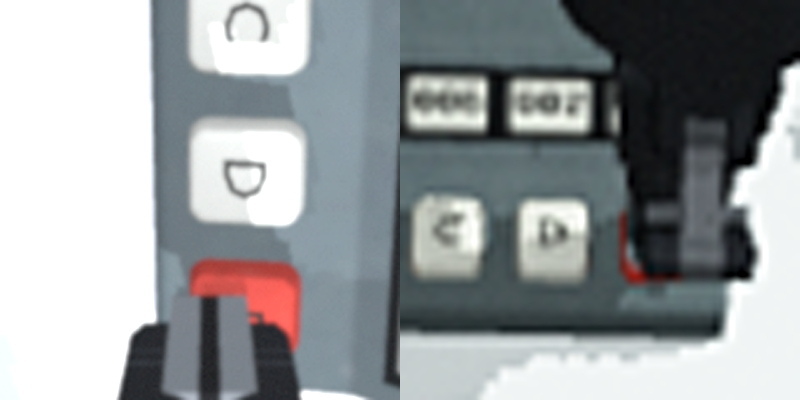

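The wrist half shows E in the same place relative to the pads as B was: key columns 190–302, pads at 211, and D well clear. In the side half, the dark bar fits the front finger's knuckle, higher and nearer the camera, hiding the tips. That accounts for the apparent shift, so I'll press here.

>>> {"api": "play_rows", "payload": {
  "series": [0,0,0.1,0,0,0,0,0,0,0.04,0,0,0,0,0,0,0,0,0,0,0]
}}

```text
t: 9.8
position: [0.4561, -0.4176, 0.0993]
tool_rot: [[0.153, 0.988, 0.0], [0.988, -0.153, -0.0], [-0.0, 0.0, -1.0]]
contact_force: [-0.1, -0.3, 0.3]
finger_gap: -0.0003
gripper_force: 0.3
```

>>> {"api": "play_rows", "payload": {
  "series": [0,0,0.03,0,0,0,0,0,0,0,0,0,0,0]
}}

```text
t: 10.0
position: [0.456, -0.4175, 0.0983]
tool_rot: [[0.154, 0.988, -0.0], [0.988, -0.154, -0.0], [-0.0, 0.0, -1.0]]
contact_force: [-1.9, -0.3, 2.0]
finger_gap: 0.0001
gripper_force: 1.0
```

>>> {"api": "play_rows", "payload": {
  "series": [0,0,0.02,0,0,0,0,0,0,0,0,0,0,0]
}}

```text
t: 10.2
position: [0.456, -0.4176, 0.0976]
tool_rot: [[0.154, 0.988, 0.0], [0.988, -0.154, -0.001], [-0.001, 0.0, -1.0]]
contact_force: [-2.3, 0.2, 3.1]
finger_gap: 0.0
gripper_force: 1.7
```

>>> {"api": "play_rows", "payload": {
  "series": [0,-0.01,0.03,0,0,0,0,0,0,0,0,0,0,0]
}}

```text
t: 10.4
position: [0.456, -0.4176, 0.0967]
tool_rot: [[0.153, 0.988, 0.001], [0.988, -0.153, -0.001], [-0.001, 0.001, -1.0]]
contact_force: [-1.5, 0.7, 5.2]
finger_gap: 0.0001
gripper_force: 2.7
```

>>> {"api": "play_rows", "payload": {
  "series": [0,-0.01,0.02,0,0,0,0,0,0,0,0,0,0,0]
}}

```text
t: 10.6
position: [0.4559, -0.4176, 0.0962]
tool_rot: [[0.153, 0.988, 0.002], [0.988, -0.153, -0.001], [-0.001, 0.002, -1.0]]
contact_force: [-0.3, 1.1, 6.5]
finger_gap: -0.0003
gripper_force: 3.2
```

>>> {"api": "play_rows", "payload": {
  "series": [0,0,0.015,0,0,0,0,0,0,0,0,0,0,0]
}}

```text
t: 10.8
position: [0.4559, -0.4176, 0.0957]
tool_rot: [[0.153, 0.988, 0.002], [0.988, -0.153, -0.001], [-0.001, 0.002, -1.0]]
contact_force: [-2.1, 1.7, 7.0]
finger_gap: 0.0003
gripper_force: 3.6
```

>>> {"api": "play_rows", "payload": {
  "series": [0,-0.01,0.015,0,0,0,0,0,0,0,0,0,0,0]
}}

```text
t: 11.0
position: [0.4558, -0.4176, 0.0954]
tool_rot: [[0.153, 0.988, 0.003], [0.988, -0.153, -0.001], [-0.001, 0.003, -1.0]]
contact_force: [-0.7, 2.3, 7.6]
finger_gap: -0.0003
gripper_force: 3.9
```

>>> {"api": "play_rows", "payload": {
  "series": [0,0,0.015,0,0,0,0,0,0,0,0,0,0,0]
}}

```text
t: 11.2
position: [0.4559, -0.4176, 0.0953]
tool_rot: [[0.153, 0.988, 0.003], [0.988, -0.153, -0.001], [-0.001, 0.003, -1.0]]
contact_force: [-1.0, 2.7, 9.4]
finger_gap: 0.0004
gripper_force: 5.1
```

>>> {"api": "play_rows", "payload": {
  "series": [0,0,0.01,0,0,0,0,0,0,0,0,0,0,0]
}}

```text
t: 11.4
position: [0.4559, -0.4176, 0.0952]
tool_rot: [[0.153, 0.988, 0.003], [0.988, -0.153, -0.002], [-0.001, 0.003, -1.0]]
contact_force: [-1.7, 2.2, 12.1]
finger_gap: -0.0001
gripper_force: 6.2
```

>>> {"api": "play_rows", "payload": {
  "series": [0,0,-0.1,0,0,0,0,0,0,-0.2,0,0,0,0,0,0,-0.5,0,0,0,0,0,0,-1,0,0,0,0,0,0,-1,0,0,0,0,0,0,-1,0,0,0,0,0,-0.3,-1,0,0,0,0,0,-0.5,-1,0,0,0,0,0,-0.5,-0.5,0,0,0,0,0,0,0,0,0,0,0,0,0,0,0,0,0,0]
}}

```text
t: 12.5
position: [0.4037, -0.4094, 0.3453]
tool_rot: [[0.154, 0.988, 0.002], [0.988, -0.154, -0.001], [-0.001, 0.002, -1.0]]
contact_force: [0.3, -1.1, 0.0]
finger_gap: -0.0001
gripper_force: 0.0
```

```bash
python3 - <<'E'
from workcell import telemetry, vision
from h import *
s=telemetry.sense();print(s["t"],s["position"],s["contact_force"],s["qd"])
o=dict(np.load("side0.npz"));d=vision.capture("side")
for n,q in(("before",o),("now",d)):
  for c,st in blobs(q["color"],(290,215,375,275),red): print(n,c.round(2),st)
df=np.abs(d["color"].astype(int)-o["color"]).max(-1)
for nm,(x0,y0,x1,y1) in dict(counter=(280,215,380,275),marker=(300,285,395,305),dish=(295,178,330,210),bottle=(345,165,370,203)).items():
  print(nm,"changed px",(df[y0:y1,x0:x1]>60).sum())
E
```

```text
12.5 [ 0.40371201 -0.40943215  0.34530799] [ 0.25567552 -1.068416    0.03316506] [ 0.01092449  0.03070279 -0.02645511 -0.00800918  0.00025046 -0.0018867 ]
before [311.07 254.31] [ 16  34  11  12 108]
before [358.51 255.33] [ 64  35  10  12 106]
now [311.07 254.66] [ 16  34  11  12 117]
now [358.55 255.59] [ 64  35  10  12 111]
counter changed px 0
marker changed px 0
dish changed px 0
bottle changed px 116
```

```bash
python3 -c "
from workcell import ticket
print(ticket.hand_in())"
```

```text
the job is handed in; nothing more can be done
None
```

I pressed the left red key, then the right red key, each down to its stop at about 12 N, lifted the hand clear and handed the job in at about 12.5 s; the last picture shows both red keys, the counter, marker and dish where they started, while the oil bottle was probably hidden by the hand there and was not checked, though the hand never went near it.

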